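# Seat the lock body on its parallels

## Robot

A 6-joint arm with a two-finger parallel gripper is mounted at the origin on the work surface. World frame = base frame: x ahead of the robot, y to its left, z up, the work surface at z = 0. Lengths are in m, angles in rad, forces in N, time in s.
With the tool pointing down it reaches from about 0.375 to 0.975 m from the base axis. Payload 3.8 kg.
Tool frame: the origin (TCP) lies at the very end of the fingers, on their centre line; the grasp point (between the pads) lies 19 mm behind it; z points along the fingers, y is the direction in which the jaws open and shut (so a half turn about z gives the same grasp; the last joint's range is limited). The gripper opens to 85 mm and grips with 20 to 120 N. Pads are 22 mm wide; open, the fingers measure 114 mm over their backs; the gripper's body (76 mm by 85 mm) begins 54 mm behind the grasp point. The pads swing forward as they close: fully open they stand 13 mm farther back than shut.
Start: joints at [-1.314, 0.264, 1.604, -0, 1.274, -0.037], TCP at [0.195, -0.646, 0.231] pointing down, gripper open.
Joint ranges: [-2.63, 2.63], [-0.94, 2.18], [0.31, 2.57], [-1.31, 4.45], [0, 2.66], [-2.55, 2.55]. Speed limits (rad/s): [2.57, 2.57, 3.14, 3.14, 3.14, 3.14].

## Interface

Orientations are given as a rotation vector (axis times angle).
In Python, from workcell import bot gives the robot as it stands.
- The arm moves only by the tool jog_arm, never from a script. Its argument "plan" is a list of rows, each an object of numbers: "claw": the closure, from 0 (fully open) to 1 (shut); "x", "y", "z": the shift along the tool's x, y, z in m; "turn": the turn about the tool's z in degrees. In form: [{"claw": .., "x": .., "y": .., "z": .., "turn": ..}, ...]. A call has 1 to 10 rows; each row shifts and turns the commanded pose from where the row before left it, along the tool's axes as they then stand; what a row does not reach is not made up. A row lasts 1/8 s, in which the tool goes at most 62.5 mm and 10.7 degrees, less where a joint would pass 70% of its speed; a pose out of reach is approached as far as the arm can. A call is refused whole if a number of a shift passes 0.0625 or a number of a turn 10.7, either way. A call with a gripper value outside its range is refused whole. The fingers move at their own pace and stop on an object; "newtons" is the grip in N (left out, the last holds). Time passes only in rows, so rows that do not move let the fingers close. It gives the time, the measured TCP pose, the force and the opening at its end, in the units of the state.
- bot.read_state(): the state, without advancing time (a new reading comes with each control period).
- bot.read_camera(name): name is "scene" or "top"; returns the picture (400x640x3 uint8, red, green, blue); there is no depth.
- bot.camera_params(name): a dict with "fx", "fy", "cx", "cy" (pixels), "world_to_cam" (4x4, takes a point from world to camera coordinates). Camera axes: x right, y up, looking along -z (the intrinsics and any distortion apply to the point x, -y, -z); pixel columns grow to the right and rows downward; lengths in m; the calibration is good to about 2 mm. A picture is of the moment at which its call begins. camera_params takes no time and is no camera call.
- bot.finish_job(): hands the job in, once; it reports no verdict.
The state is a dict: "time": time; "q": joint angles; "joint_vel": joint speeds; "joint_torque": joint torques, N m; "tool_pos": TCP position; "tcp_rot": TCP orientation; "wrist_force": force on the tool from outside, world axes, zero at the start; "torque": the same for the moment, N m; "width": opening from 0.0 (shut) to 1.0 (fully open).
Only numpy, scipy, OpenCV 4.12 (cv2) and the standard library are available. Lean on these libraries where they do the work, as an engineer would, in place of code of your own. Each camera call takes 0.05 s, during which the arm holds its last target. There are 200 camera calls.

## Task

The brass lock body jammed in the blue vise has ridden up: push it down with the fingertips, firmly but never hard, until it lies flat on both and pinches them so that they no longer slide. Then, with the lock body let go, prove it: lean with some 5 N for a moment lengthwise against the end of the near parallel, then of the far one, and each must stand still. Leave both parallels in place, leave the things around the vise alone, and finish with the arm clear.

Things in the scene. Friction and masses are not known exactly. Their poses are not given: they have to be found in the camera images.
- vise: Blue vise, fixed. Origin: centre of its foot below the lock body, 0 to 10 mm above the bench. x runs across the jaws from near to far jaw, y along the jaws, z up. Bed top at z = 40 mm, 90 long in y: two springy steel rails, one under each parallel (about 18 N/mm each). Jaw faces at x = -30 and +30 mm; jaws 100 mm long in y, 30 thick, tops at z = 80. Screw and 90 mm cross handle at the near side, to x = -155, z up to 62 mm.
- lock: Brass lock body, block 58 (x) x 80 (y) x 24 (z) mm, 0.5 to 0.9 kg, jammed between the jaws. Origin: centre of its underside, axes as the vise when level. It only slides up and down and rocks about y, both stiffly, and stays where it is left. At the start it is 3 to 12 mm too high (how much is not known) and rocked up to 0.07 rad either way.
- lock_top (a point): Centre of the lock body's top face. Pressed 20 mm to the near or far side of it (that is, over a parallel) the lock body creeps down at about 6 to 13 N. Pushes of 15 to 25 N over one parallel, then the other, then in the middle seat it so that it stays pressed on both; more than 40 N damages it.
- par_near: Near parallel: loose aluminium bar 12 (x) x 160 (y) mm, somewhere from 22 to 30 mm high, 0.12 kg, on the vise's bed along the jaws at about x = -20 mm in the vise frame. Origin: centre of its underside. Both ends stick out of the jaws by 20 to 40 mm, in the air. Unpinched it slides lengthwise at about 1 N; well pinched it stands 5 N or more, but not a hard push.
- par_far: Far parallel: the same bar as the near one, at about x = +20 mm in the vise frame.
- tape_roll: Roll of brown tape lying flat, 90 mm across, 48 mm high, origin under its centre. Leave alone.
- jar: Small amber jar with white lid, 56 mm across, 75 mm high, origin under its centre. Leave alone.
- driver: Red-handled screwdriver lying on the bench. Leave alone.
There are look-alikes about, which are no part of the job. Leave any brown or purple look-alike of the par_near alone.

How it is judged:
By the outcome, as a careful person would: the job done as asked, in the order asked, and still so for the second after the job is handed in, with the robot touching nothing.
It also fails if it takes over 58 s, if anything falls off the work surface, if the arm or the gripper's body presses on something with over 40 N, if the wrist force passes 120 N, or if a joint passes its speed limit or range.

## Working session

There is one attempt and no reset: what is moved stays moved. The work goes in short steps, Python scripts to look and compute and a tool call to move; the robot and the scene stay as the last step left them, time stands still between calls to the robot, and variables do not carry over. Pictures are saved under pics/ and viewed, about 8 in all and at most 12, crops included, and the job is handed in when it is done.

Besides the shell and the picture viewer there is one more tool, called after ">>>" as a command line: name --argument value ..., lists and objects as JSON in quotes. jog_arm: Moves the arm, as the interface text tells. Its arguments: {"type":"object","properties":{"plan":{"type":"array","items":{"type":"object","properties":{"claw":{"type":"number"},"x":{"type":"number"},"y":{"type":"number"},"z":{"type":"number"},"turn":{"type":"number"}}}},"newtons":{"type":"number"}},"required":["plan"]}

```bash
mkdir -p pics; ls
python3 - <<'E'
from workcell import bot
import cv2
for n in("scene","top"):
    cv2.imwrite(f"pics/{n}0.png",bot.read_camera(n)[:,:,::-1]); print(n,bot.camera_params(n))
print(bot.read_state())
E
```

```text
pics
scene {'fx': 440.09969129100506, 'fy': 440.09969129100506, 'cx': 321.3935835245934, 'cy': 203.01262953569466, 'world_to_cam': array([[ 0.76602148,  0.64278938, -0.00573653, -0.37176936],
       [-0.47385038,  0.57067971,  0.67066421,  0.19040075],
       [ 0.43436955, -0.51102493,  0.74173891, -1.21140876],
       [ 0.        ,  0.        ,  0.        ,  1.        ]])}
top {'fx': 489.38224813707194, 'fy': 489.38224813707194, 'cx': 323.2951271775575, 'cy': 198.7030088126158, 'world_to_cam': array([[ 0.01490178, -0.99942912, -0.03032106,  0.00861128],
       [ 0.99752397,  0.01277526,  0.06915721, -0.51346604],
       [-0.06873037, -0.03127655,  0.99714488, -1.13156909],
       [ 0.        ,  0.        ,  0.        ,  1.        ]])}
{'time': 0.1, 'q': array([-1.31388769e+00,  2.64674958e-01,  1.60524775e+00,  1.15292131e-05,
        1.27368978e+00, -3.69171898e-02]), 'joint_vel': array([-0.0001915 , -0.00239469, -0.00196911, -0.00152066,  0.00139156,
        0.00311017]), 'joint_torque': array([ 2.30299638e-04, -5.16706824e+01, -3.68592095e+01, -5.75837430e-05,
        6.28602007e-03, -2.85407486e-05]), 'tool_pos': array([ 0.19531381, -0.64543503,  0.23008287]), 'tcp_rot': array([-3.10576402e+00, -4.59582731e-01,  3.30866656e-04]), 'wrist_force': array([0.32089592, 0.25445556, 0.28091575]), 'torque': array([ 0.0088348 , -0.01045328,  0.00384789]), 'width': 1.0012616510210246}
```

View pics/scene0.png

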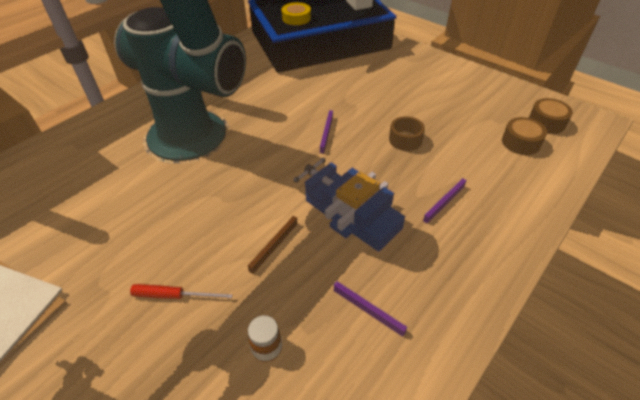

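View pics/top0.png

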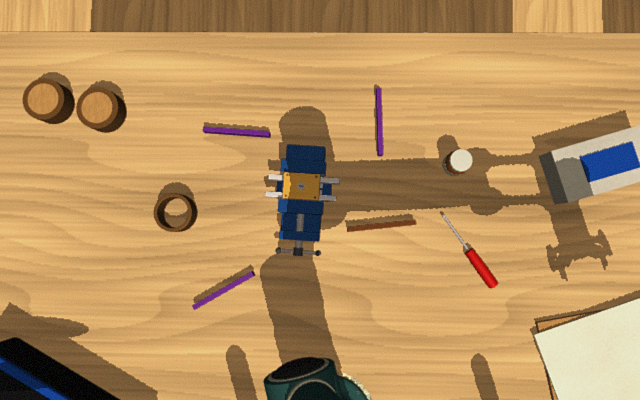

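The vise is at about (302,190) in the top view, with its handle end at (298,252), and at (352,200) in the scene view. I'll crop both for measurement.

Run:
```python
import cv2,numpy as np
a=cv2.imread("pics/top0.png")[140:260,250:350]; b=cv2.imread("pics/scene0.png")[150:255,290:410]
a=cv2.resize(a,None,fx=5,fy=5,interpolation=cv2.INTER_CUBIC);cv2.imwrite("pics/topc.png",a)
b=cv2.resize(b,None,fx=5,fy=5,interpolation=cv2.INTER_CUBIC);cv2.imwrite("pics/scenec.png",b)
```

```text
(no output)
```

View pics/topc.png

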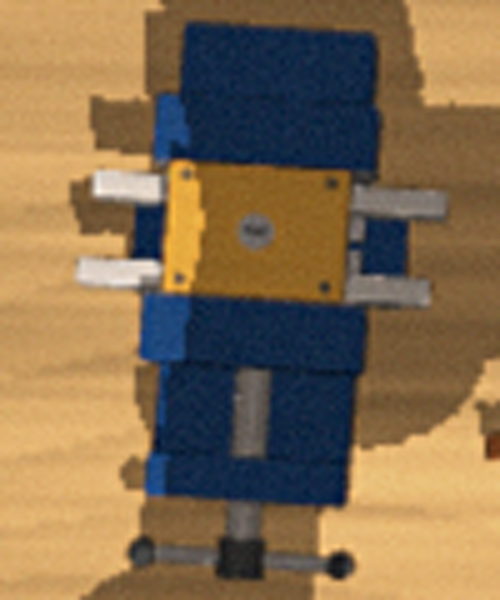

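View pics/scenec.png

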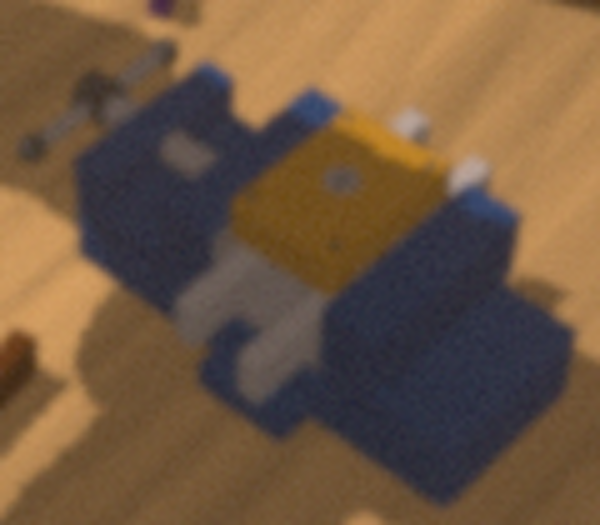

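```bash
cat > h.py <<'E'
import numpy as np
from workcell import bot
P={n:bot.camera_params(n) for n in("scene","top")}
def ray(n,u,v):
    p=P[n];W=p["world_to_cam"];R=W[:3,:3];c=-R.T@W[:3,3]
    d=R.T@np.array([(u-p["cx"])/p["fx"],-(v-p["cy"])/p["fy"],-1]);return c,d
def atz(n,u,v,z):
    c,d=ray(n,u,v);return c+d*(z-c[2])/d[2]
def tri(t,s):
    (a,d),(b,e)=ray("top",*t),ray("scene",*s)
    k=np.linalg.lstsq(np.c_[d,-e],b-a,rcond=None)[0]
    p,q=a+k[0]*d,b+k[1]*e;return (p+q)/2,np.linalg.norm(p-q)
T=lambda x,y:(250+x/5-.4,140+y/5-.4)
S=lambda x,y:(290+x/5-.4,150+y/5-.4)
E
python3 - <<'E'
from h import *
np.set_printoptions(precision=4,suppress=True)
t=[(344,300),(352,170),(170,162),(165,293),(256,231)];s=[(232,205),(330,293),(450,180),(345,112),(342,180)]
for a,b in zip(t,s): print(*tri(T(*a),S(*b)), atz("top",*T(*a),.105))
q=[atz("top",*T(*a),.105) for a in t]
print("sides",[np.linalg.norm(q[i]-q[(i+1)%4]) for i in range(4)],"yaw",[np.degrees(np.arctan2(*(q[i]-q[j])[[0,1]])) for i,j in((2,1),(3,0))],[np.degrees(np.arctan2(*(q[i]-q[j])[[1,0]])) for i,j in((1,0),(2,3))])
print("par ends nearL,nearR,farL,farR")
for a in((78,270),(430,292),(95,183),(447,205)): print(atz("top",*T(*a),.07))
print("handle",atz("top",*T(242,560),.06),"far end",atz("top",*T(280,28),.05))
E
```

```text
[0.5061 0.0242 0.0924] 0.00019867019538115865 [0.5052 0.0236 0.105 ]
[0.5637 0.0208 0.0807] 0.003319593292836927 [0.562 0.021 0.105]
[0.5662 0.1022 0.0857] 0.001957775431523928 [0.5646 0.1006 0.105 ]
[0.5079 0.103  0.09  ] 0.0009194907169451733 [0.5073 0.1016 0.105 ]
[0.5355 0.063  0.0963] 0.0004017352422455958 [0.5348 0.0624 0.105 ]
sides [np.float64(0.05686927432068695), np.float64(0.0796441073680991), np.float64(0.05738915568292568), np.float64(0.07802971318337294)] yaw [np.float64(1.8858478523247373), np.float64(1.5056583025787753)] [np.float64(-2.622821853776748), np.float64(-1.0026080769991186)]
par ends nearL,nearR,farL,farR
[0.5195 0.1451 0.07  ]
[ 0.5116 -0.0135  0.07  ]
[0.559  0.1383 0.07  ]
[ 0.5509 -0.0206  0.07  ]
handle [0.3904 0.0695 0.06  ] far end [0.6341 0.0573 0.05  ]
```

Lock top centre is at about (0.5355, 0.0625, ~0.095). The vise is yawed −2.9°, and the measured sides of 57 × 79 mm agree with the nominal 58 × 80. The parallels lie at vise x = ∓20 mm. A turn of +19.7° lines the tool up with the vise: tool x becomes vise x, and tool y becomes −vise y.

>>> jog_arm --plan '[{"claw": 1,"turn": 9.85},{"claw": 1,"turn": 9.85},{"claw": 1,"x": 0.018,"y": -0.045},{"claw": 1,"x": 0.018,"y": -0.045},{"claw": 1,"x": 0.018,"y": -0.045},{"claw": 1,"x": 0.018,"y": -0.045},{"claw": 1,"x": 0.018,"y": -0.045},{"claw": 1,"x": 0.018,"y": -0.045},{"claw": 1,"x": 0.018,"y": -0.045},{"claw": 1,"x": 0.018,"y": -0.045}]' --newtons 60

```text
schema error: expected keys claw, x, y, z, turn
```

>>> jog_arm --plan '[{"claw": 1,"x": 0.018,"y": -0.045},{"claw": 1,"x": 0.018,"y": -0.045},{"claw": 1,"x": 0.018,"y": -0.045},{"claw": 1,"x": 0.018,"y": -0.045},{"claw": 1,"x": 0.018,"y": -0.045},{"claw": 1,"x": 0.018,"y": -0.045},{"claw": 1,"x": 0.018,"y": -0.045},{"claw": 1},{"claw": 1}]'

```text
schema error: expected keys claw, x, y, z, turn
```

All keys are required in every row.

>>> jog_arm --plan '[{"claw": 1,"x": 0,"y": 0,"z": 0,"turn": 9.85},{"claw": 1,"x": 0,"y": 0,"z": 0,"turn": 9.85},{"claw": 1,"x": 0.018,"y": -0.045,"z": 0,"turn": 0},{"claw": 1,"x": 0.018,"y": -0.045,"z": 0,"turn": 0},{"claw": 1,"x": 0.018,"y": -0.045,"z": 0,"turn": 0},{"claw": 1,"x": 0.018,"y": -0.045,"z": 0,"turn": 0},{"claw": 1,"x": 0.018,"y": -0.045,"z": 0,"turn": 0},{"claw": 1,"x": 0.018,"y": -0.045,"z": 0,"turn": 0},{"claw": 1,"x": 0.018,"y": -0.045,"z": 0,"turn": 0},{"claw": 1,"x": 0.018,"y": -0.045,"z": 0,"turn": 0}]' --newtons 60

```text
time: 1.35
tool_pos: [0.3575, -0.292, 0.2309]
tcp_rot: [-3.14, 0.079, 0.0]
wrist_force: [0.6, 0.1, 0.8]
width: -0.0
```

>>> jog_arm --plan '[{"claw": 1,"x": 0.018,"y": -0.045,"z": 0,"turn": 0},{"claw": 1,"x": 0.018,"y": -0.045,"z": 0,"turn": 0},{"claw": 1,"x": 0.018,"y": -0.045,"z": 0,"turn": 0},{"claw": 1,"x": 0.018,"y": -0.045,"z": 0,"turn": 0},{"claw": 1,"x": 0.018,"y": -0.045,"z": 0,"turn": 0},{"claw": 1,"x": 0.018,"y": -0.045,"z": 0,"turn": 0},{"claw": 1,"x": 0.018,"y": -0.045,"z": 0,"turn": 0},{"claw": 1,"x": 0,"y": 0,"z": 0,"turn": 0},{"claw": 1,"x": 0,"y": 0,"z": 0,"turn": 0}]'

```text
time: 2.48
tool_pos: [0.4983, 0.0144, 0.2307]
tcp_rot: [3.14, -0.077, -0.002]
wrist_force: [0.1, -0.2, 0.0]
width: -0.001
```

>>> jog_arm --plan '[{"claw": 1,"x": 0.008,"y": -0.025,"z": 0,"turn": 0},{"claw": 1,"x": 0.0077,"y": -0.025,"z": 0,"turn": 0},{"claw": 1,"x": 0,"y": 0,"z": 0.04,"turn": 0},{"claw": 1,"x": 0,"y": 0,"z": 0.04,"turn": 0},{"claw": 1,"x": 0,"y": 0,"z": 0.02,"turn": 0},{"claw": 1,"x": 0,"y": 0,"z": 0,"turn": 0}]'

```text
time: 3.22
tool_pos: [0.5148, 0.0621, 0.1292]
tcp_rot: [3.14, -0.082, -0.008]
wrist_force: [-0.4, -0.8, -0.6]
width: 0.002
```

Run:
```python
from workcell import bot
import cv2,numpy as np
o=[]
for n,(r,c) in {"top":(140,250),"scene":(135,290)}.items():
    o.append(cv2.resize(bot.read_camera(n)[r:r+120,c:c+110,::-1],None,fx=3.6,fy=3.6,interpolation=cv2.INTER_CUBIC))
cv2.imwrite("pics/c1.png",np.hstack(o)); print(bot.read_state()["tool_pos"])
```

```text
[0.51729566 0.06271664 0.13193171]
```

View pics/c1.png

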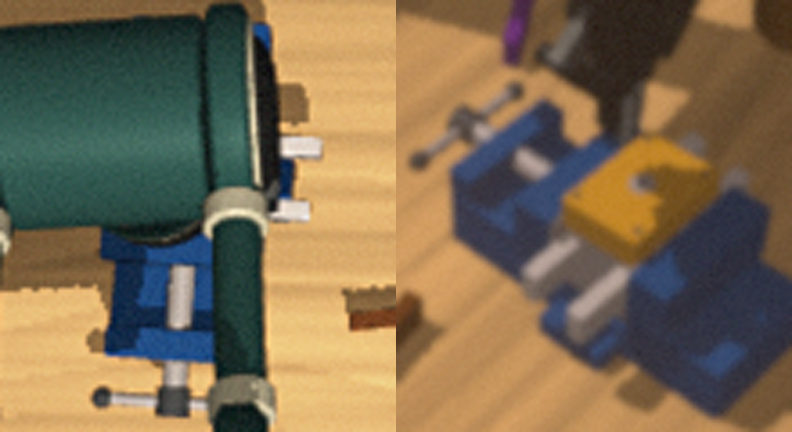

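The fingertips hang over the near part of the brass top (scene crop ~(628,140)), and the brass stands above the jaws. I'll descend carefully.

>>> jog_arm --plan '[{"claw": 1,"x": 0,"y": 0,"z": 0.014,"turn": 0},{"claw": 1,"x": 0,"y": 0,"z": 0.002,"turn": 0},{"claw": 1,"x": 0,"y": 0,"z": 0.002,"turn": 0},{"claw": 1,"x": 0,"y": 0,"z": 0.002,"turn": 0},{"claw": 1,"x": 0,"y": 0,"z": 0.001,"turn": 0},{"claw": 1,"x": 0,"y": 0,"z": 0,"turn": 0}]'

```text
time: 4.08
tool_pos: [0.5171, 0.0638, 0.1103]
tcp_rot: [3.141, -0.078, -0.0]
wrist_force: [-0.4, 0.5, -0.4]
width: -0.0
```

>>> jog_arm --plan '[{"claw": 1,"x": 0,"y": 0,"z": 0.001,"turn": 0},{"claw": 1,"x": 0,"y": 0,"z": 0.001,"turn": 0},{"claw": 1,"x": 0,"y": 0,"z": 0.001,"turn": 0},{"claw": 1,"x": 0,"y": 0,"z": 0,"turn": 0}]'

```text
time: 4.58
tool_pos: [0.517, 0.0637, 0.1071]
tcp_rot: [3.141, -0.079, -0.0]
wrist_force: [0.0, -0.4, -0.0]
width: 0.001
```

>>> jog_arm --plan '[{"claw": 1,"x": 0,"y": 0,"z": 0.001,"turn": 0},{"claw": 1,"x": 0,"y": 0,"z": 0.001,"turn": 0},{"claw": 1,"x": 0,"y": 0,"z": 0.001,"turn": 0},{"claw": 1,"x": 0,"y": 0,"z": 0,"turn": 0}]'

```text
time: 5.08
tool_pos: [0.517, 0.0637, 0.1042]
tcp_rot: [3.141, -0.079, -0.0]
wrist_force: [-0.0, 0.6, -0.5]
width: -0.002
```

>>> jog_arm --plan '[{"claw": 1,"x": 0,"y": 0,"z": 0.001,"turn": 0},{"claw": 1,"x": 0,"y": 0,"z": 0.001,"turn": 0},{"claw": 1,"x": 0,"y": 0,"z": 0.001,"turn": 0},{"claw": 1,"x": 0,"y": 0,"z": 0,"turn": 0}]'

```text
time: 5.58
tool_pos: [0.5169, 0.0637, 0.1011]
tcp_rot: [3.141, -0.079, -0.0]
wrist_force: [0.6, 0.2, -0.6]
width: -0.0
```

>>> jog_arm --plan '[{"claw": 1,"x": 0,"y": 0,"z": 0.001,"turn": 0},{"claw": 1,"x": 0,"y": 0,"z": 0.001,"turn": 0},{"claw": 1,"x": 0,"y": 0,"z": 0.001,"turn": 0},{"claw": 1,"x": 0,"y": 0,"z": 0,"turn": 0}]'

```text
time: 6.08
tool_pos: [0.5171, 0.0637, 0.0983]
tcp_rot: [3.141, -0.079, -0.0]
wrist_force: [-0.9, 0.1, 0.8]
width: 0.001
```

>>> jog_arm --plan '[{"claw": 1,"x": 0,"y": 0,"z": 0.001,"turn": 0},{"claw": 1,"x": 0,"y": 0,"z": 0.001,"turn": 0},{"claw": 1,"x": 0,"y": 0,"z": 0,"turn": 0},{"claw": 1,"x": 0,"y": 0,"z": 0,"turn": 0}]'

```text
time: 6.58
tool_pos: [0.5171, 0.0637, 0.0972]
tcp_rot: [3.141, -0.079, -0.0]
wrist_force: [-2.2, -0.2, 7.0]
width: 0.002
```

>>> jog_arm --plan '[{"claw": 1,"x": 0,"y": 0,"z": 0.001,"turn": 0},{"claw": 1,"x": 0,"y": 0,"z": 0,"turn": 0},{"claw": 1,"x": 0,"y": 0,"z": 0,"turn": 0}]'

```text
time: 6.95
tool_pos: [0.5171, 0.0637, 0.0963]
tcp_rot: [-3.141, 0.079, -0.0]
wrist_force: [-2.8, -1.3, 6.0]
width: -0.003
```

>>> jog_arm --plan '[{"claw": 1,"x": 0,"y": 0,"z": 0.001,"turn": 0},{"claw": 1,"x": 0,"y": 0,"z": 0,"turn": 0},{"claw": 1,"x": 0,"y": 0,"z": 0,"turn": 0}]'

```text
time: 7.32
tool_pos: [0.5171, 0.0637, 0.0953]
tcp_rot: [3.141, -0.078, 0.0]
wrist_force: [-2.9, -0.1, 6.9]
width: 0.001
```

>>> jog_arm --plan '[{"claw": 1,"x": 0,"y": 0,"z": 0.0007,"turn": 0},{"claw": 1,"x": 0,"y": 0,"z": 0,"turn": 0}]'

```text
time: 7.58
tool_pos: [0.5171, 0.0637, 0.0946]
tcp_rot: [3.141, -0.079, 0.0]
wrist_force: [-2.8, -0.7, 7.1]
width: -0.002
```

>>> jog_arm --plan '[{"claw": 1,"x": 0,"y": 0,"z": 0.0007,"turn": 0},{"claw": 1,"x": 0,"y": 0,"z": 0,"turn": 0}]'

```text
time: 7.82
tool_pos: [0.5171, 0.0637, 0.0939]
tcp_rot: [3.141, -0.079, 0.0]
wrist_force: [-3.2, 0.1, 7.4]
width: -0.004
```

>>> jog_arm --plan '[{"claw": 1,"x": 0,"y": 0,"z": 0.0007,"turn": 0},{"claw": 1,"x": 0,"y": 0,"z": 0,"turn": 0}]'

```text
time: 8.07
tool_pos: [0.5171, 0.0637, 0.0932]
tcp_rot: [3.141, -0.079, 0.0]
wrist_force: [-3.1, -0.5, 7.1]
width: 0.002
```

>>> jog_arm --plan '[{"claw": 1,"x": 0,"y": 0,"z": 0.0008,"turn": 0},{"claw": 1,"x": 0,"y": 0,"z": 0,"turn": 0}]'

```text
time: 8.32
tool_pos: [0.5172, 0.0637, 0.0924]
tcp_rot: [3.141, -0.079, 0.0]
wrist_force: [-2.9, -0.1, 6.6]
width: 0.003
```

>>> jog_arm --plan '[{"claw": 1,"x": 0,"y": 0,"z": 0.0008,"turn": 0},{"claw": 1,"x": 0,"y": 0,"z": 0,"turn": 0}]'

```text
time: 8.57
tool_pos: [0.5172, 0.0637, 0.0917]
tcp_rot: [3.141, -0.079, 0.0]
wrist_force: [-3.7, -0.5, 8.0]
width: 0.0
```

>>> jog_arm --plan '[{"claw": 1,"x": 0,"y": 0,"z": 0.0008,"turn": 0},{"claw": 1,"x": 0,"y": 0,"z": 0,"turn": 0}]'

```text
time: 8.82
tool_pos: [0.5172, 0.0637, 0.0915]
tcp_rot: [3.141, -0.079, -0.0]
wrist_force: [-5.2, -0.5, 11.7]
width: 0.001
```

Near side seems to have bottomed out at 0.0915. I'll build the force up gently.

>>> jog_arm --plan '[{"claw": 1,"x": 0,"y": 0,"z": 0.0006,"turn": 0},{"claw": 1,"x": 0,"y": 0,"z": 0,"turn": 0}]'

```text
time: 9.07
tool_pos: [0.5172, 0.0638, 0.0913]
tcp_rot: [3.141, -0.078, -0.0]
wrist_force: [-7.1, -0.8, 13.0]
width: -0.001
```

>>> jog_arm --plan '[{"claw": 1,"x": 0,"y": 0,"z": 0.0006,"turn": 0},{"claw": 1,"x": 0,"y": 0,"z": 0,"turn": 0}]'

```text
time: 9.32
tool_pos: [0.5173, 0.0637, 0.0911]
tcp_rot: [3.141, -0.078, 0.0]
wrist_force: [-6.4, -0.4, 17.1]
width: -0.001
```

>>> jog_arm --plan '[{"claw": 1,"x": 0,"y": 0,"z": -0.02,"turn": 0},{"claw": 1,"x": 0.018,"y": 0,"z": 0,"turn": 0},{"claw": 1,"x": 0.0195,"y": 0,"z": 0,"turn": 0},{"claw": 1,"x": 0,"y": 0,"z": 0.006,"turn": 0},{"claw": 1,"x": 0,"y": 0,"z": 0.001,"turn": 0},{"claw": 1,"x": 0,"y": 0,"z": 0.001,"turn": 0},{"claw": 1,"x": 0,"y": 0,"z": 0.001,"turn": 0},{"claw": 1,"x": 0,"y": 0,"z": 0,"turn": 0}]'

```text
time: 10.32
tool_pos: [0.5543, 0.0619, 0.0996]
tcp_rot: [-3.141, 0.078, 0.0]
wrist_force: [0.1, 0.2, 0.6]
width: 0.0
```

>>> jog_arm --plan '[{"claw": 1,"x": 0,"y": 0,"z": 0.001,"turn": 0},{"claw": 1,"x": 0,"y": 0,"z": 0.001,"turn": 0},{"claw": 1,"x": 0,"y": 0,"z": 0.001,"turn": 0},{"claw": 1,"x": 0,"y": 0,"z": 0,"turn": 0}]'

```text
time: 10.82
tool_pos: [0.5544, 0.0618, 0.0965]
tcp_rot: [3.141, -0.079, -0.0]
wrist_force: [-0.3, 0.2, -1.0]
width: 0.001
```

>>> jog_arm --plan '[{"claw": 1,"x": 0,"y": 0,"z": 0.001,"turn": 0},{"claw": 1,"x": 0,"y": 0,"z": 0.001,"turn": 0},{"claw": 1,"x": 0,"y": 0,"z": 0,"turn": 0}]'

```text
time: 11.2
tool_pos: [0.5544, 0.0618, 0.0945]
tcp_rot: [3.141, -0.079, -0.0]
wrist_force: [-0.7, -0.3, -0.0]
width: -0.002
```

>>> jog_arm --plan '[{"claw": 1,"x": 0,"y": 0,"z": 0.001,"turn": 0},{"claw": 1,"x": 0,"y": 0,"z": 0,"turn": 0}]'

```text
time: 11.45
tool_pos: [0.5545, 0.0618, 0.0935]
tcp_rot: [-3.141, 0.079, 0.0]
wrist_force: [-0.0, -0.2, -0.6]
width: -0.004
```

>>> jog_arm --plan '[{"claw": 1,"x": 0,"y": 0,"z": 0.001,"turn": 0},{"claw": 1,"x": 0,"y": 0,"z": 0,"turn": 0}]'

```text
time: 11.7
tool_pos: [0.5547, 0.0619, 0.0927]
tcp_rot: [-3.141, 0.079, -0.001]
wrist_force: [0.1, 0.9, -0.2]
width: -0.003
```

>>> jog_arm --plan '[{"claw": 1,"x": 0,"y": 0,"z": 0.001,"turn": 0},{"claw": 1,"x": 0,"y": 0,"z": 0,"turn": 0}]'

```text
time: 11.95
tool_pos: [0.5551, 0.0619, 0.0923]
tcp_rot: [-3.141, 0.078, -0.002]
wrist_force: [-1.4, 0.3, 4.3]
width: -0.003
```

>>> jog_arm --plan '[{"claw": 1,"x": 0,"y": 0,"z": 0.0007,"turn": 0},{"claw": 1,"x": 0,"y": 0,"z": 0,"turn": 0}]'

```text
time: 12.2
tool_pos: [0.5552, 0.0618, 0.092]
tcp_rot: [-3.141, 0.079, -0.002]
wrist_force: [-1.2, -0.4, 6.8]
width: 0.002
```

>>> jog_arm --plan '[{"claw": 1,"x": 0,"y": 0,"z": 0.0007,"turn": 0},{"claw": 1,"x": 0,"y": 0,"z": 0,"turn": 0}]'

```text
time: 12.45
tool_pos: [0.5555, 0.0618, 0.0915]
tcp_rot: [-3.141, 0.078, -0.003]
wrist_force: [-0.4, 0.6, 7.0]
width: -0.004
```

>>> jog_arm --plan '[{"claw": 1,"x": 0,"y": 0,"z": 0.0007,"turn": 0},{"claw": 1,"x": 0,"y": 0,"z": 0,"turn": 0}]'

```text
time: 12.7
tool_pos: [0.5556, 0.0618, 0.0912]
tcp_rot: [-3.141, 0.078, -0.003]
wrist_force: [-1.7, -0.9, 9.5]
width: 0.0
```

>>> jog_arm --plan '[{"claw": 1,"x": 0,"y": 0,"z": 0.0008,"turn": 0},{"claw": 1,"x": 0,"y": 0,"z": 0,"turn": 0}]'

```text
time: 12.95
tool_pos: [0.5557, 0.0618, 0.091]
tcp_rot: [-3.141, 0.078, -0.004]
wrist_force: [-3.4, -0.1, 13.7]
width: 0.003
```

>>> jog_arm --plan '[{"claw": 1,"x": 0,"y": 0,"z": 0.0008,"turn": 0},{"claw": 1,"x": 0,"y": 0,"z": 0,"turn": 0}]'

```text
time: 13.2
tool_pos: [0.5559, 0.0618, 0.0909]
tcp_rot: [-3.141, 0.078, -0.004]
wrist_force: [-3.9, -1.2, 16.0]
width: -0.001
```

>>> jog_arm --plan '[{"claw": 1,"x": 0,"y": 0,"z": 0.0006,"turn": 0},{"claw": 1,"x": 0,"y": 0,"z": 0,"turn": 0}]'

```text
time: 13.45
tool_pos: [0.556, 0.0618, 0.0907]
tcp_rot: [-3.141, 0.078, -0.004]
wrist_force: [-4.7, -0.7, 18.4]
width: -0.003
```

>>> jog_arm --plan '[{"claw": 1,"x": 0,"y": 0,"z": 0.0005,"turn": 0},{"claw": 1,"x": 0,"y": 0,"z": 0,"turn": 0},{"claw": 1,"x": 0,"y": 0,"z": 0,"turn": 0}]'

```text
time: 13.82
tool_pos: [0.5561, 0.0618, 0.0907]
tcp_rot: [3.141, -0.078, 0.005]
wrist_force: [-6.4, -1.5, 20.8]
width: -0.002
```

>>> jog_arm --plan '[{"claw": 1,"x": 0,"y": 0,"z": -0.012,"turn": 0},{"claw": 1,"x": -0.0375,"y": 0,"z": 0,"turn": 0},{"claw": 1,"x": 0,"y": 0,"z": 0,"turn": 0},{"claw": 1,"x": 0,"y": 0,"z": 0.006,"turn": 0},{"claw": 1,"x": 0,"y": 0,"z": 0.002,"turn": 0},{"claw": 1,"x": 0,"y": 0,"z": 0.001,"turn": 0},{"claw": 1,"x": 0,"y": 0,"z": 0.001,"turn": 0},{"claw": 1,"x": 0,"y": 0,"z": 0,"turn": 0}]'

```text
time: 14.82
tool_pos: [0.5173, 0.0637, 0.0909]
tcp_rot: [3.141, -0.079, -0.003]
wrist_force: [-9.3, -0.7, 18.2]
width: -0.005
```

>>> jog_arm --plan '[{"claw": 1,"x": 0,"y": 0,"z": 0.0006,"turn": 0},{"claw": 1,"x": 0,"y": 0,"z": 0,"turn": 0},{"claw": 1,"x": 0,"y": 0,"z": 0,"turn": 0}]'

```text
time: 15.2
tool_pos: [0.5174, 0.0638, 0.0909]
tcp_rot: [3.141, -0.079, -0.002]
wrist_force: [-10.5, -0.1, 20.9]
width: 0.001
```

>>> jog_arm --plan '[{"claw": 1,"x": 0,"y": 0,"z": -0.012,"turn": 0},{"claw": 1,"x": 0.0185,"y": 0,"z": 0,"turn": 0},{"claw": 1,"x": 0,"y": 0,"z": 0,"turn": 0},{"claw": 1,"x": 0,"y": 0,"z": 0.006,"turn": 0},{"claw": 1,"x": 0,"y": 0,"z": 0.002,"turn": 0},{"claw": 1,"x": 0,"y": 0,"z": 0.002,"turn": 0},{"claw": 1,"x": 0,"y": 0,"z": 0.001,"turn": 0},{"claw": 1,"x": 0,"y": 0,"z": 0,"turn": 0}]'

```text
time: 16.2
tool_pos: [0.5345, 0.0627, 0.0909]
tcp_rot: [3.14, -0.078, -0.004]
wrist_force: [-6.9, -0.5, 15.5]
width: -0.006
```

>>> jog_arm --plan '[{"claw": 1,"x": 0,"y": 0,"z": 0.001,"turn": 0},{"claw": 1,"x": 0,"y": 0,"z": 0,"turn": 0},{"claw": 1,"x": 0,"y": 0,"z": 0,"turn": 0}]'

```text
time: 16.58
tool_pos: [0.5345, 0.0627, 0.0908]
tcp_rot: [3.14, -0.078, -0.003]
wrist_force: [-10.2, -1.2, 21.3]
width: -0.002
```

>>> jog_arm --plan '[{"claw": 1,"x": 0,"y": 0,"z": 0.0007,"turn": 0},{"claw": 1,"x": 0,"y": 0,"z": 0,"turn": 0},{"claw": 1,"x": 0,"y": 0,"z": 0,"turn": 0}]'

```text
time: 16.95
tool_pos: [0.5345, 0.0627, 0.0907]
tcp_rot: [3.14, -0.078, -0.003]
wrist_force: [-10.8, -0.9, 25.1]
width: 0.002
```

Seated, with 25 N in the middle and both sides level at 0.0907–0.0909. Now I let go and move to the −y end of the near parallel.

>>> jog_arm --plan '[{"claw": 1,"x": 0,"y": 0,"z": -0.02,"turn": 0},{"claw": 1,"x": 0,"y": 0,"z": -0.03,"turn": 0},{"claw": 1,"x": -0.0095,"y": 0.045,"z": 0,"turn": 0},{"claw": 1,"x": -0.0095,"y": 0.045,"z": 0,"turn": 0},{"claw": 1,"x": 0,"y": 0.03,"z": 0,"turn": 0},{"claw": 1,"x": 0,"y": 0,"z": 0,"turn": 0},{"claw": 1,"x": 0,"y": 0,"z": 0,"turn": 0}]'

```text
time: 17.82
tool_pos: [0.5103, -0.0556, 0.1372]
tcp_rot: [-3.14, 0.079, 0.001]
wrist_force: [0.5, -0.1, -0.6]
width: 0.003
```

Run:
```python
from workcell import bot
import cv2,numpy as np
o=[]
for n,(r,c) in {"top":(140,250),"scene":(135,290)}.items():
    im=bot.read_camera(n)[:,:,::-1];cv2.imwrite(f"pics/{n}2.png",im)
    o.append(cv2.resize(im[r:r+120,c:c+110],None,fx=3.6,fy=3.6,interpolation=cv2.INTER_CUBIC))
cv2.imwrite("pics/c2.png",np.hstack(o)); print(bot.read_state()["tool_pos"],bot.read_state()["wrist_force"])
```

```text
[ 0.51045069 -0.05515473  0.13722226] [ 0.90322314  0.67483778 -0.53262098]
```

View pics/c2.png

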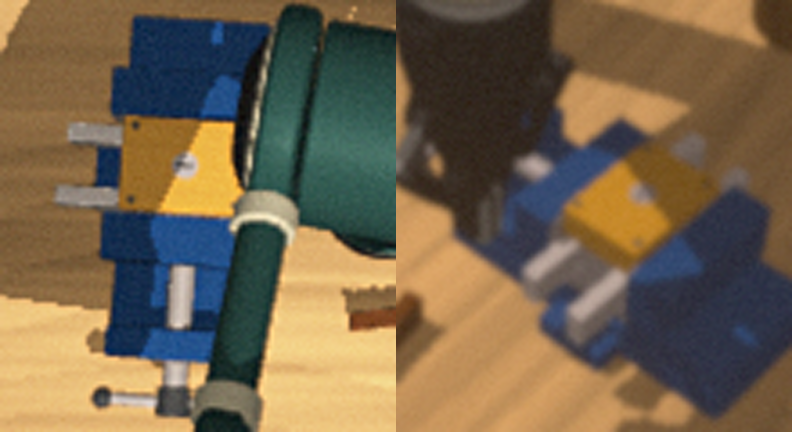

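The lock lies flat and the parallel left ends are where they were (top view ~(265,194) and (269,177)). I'll descend beside the near one's end (its top is at about 0.0665) and approach slowly.

>>> jog_arm --plan '[{"claw": 1,"x": -0.001,"y": 0,"z": 0.04,"turn": 0},{"claw": 1,"x": 0,"y": 0,"z": 0.043,"turn": 0},{"claw": 1,"x": 0,"y": -0.006,"z": 0,"turn": 0},{"claw": 1,"x": 0,"y": -0.006,"z": 0,"turn": 0},{"claw": 1,"x": 0,"y": -0.003,"z": 0,"turn": 0},{"claw": 1,"x": 0,"y": -0.001,"z": 0,"turn": 0},{"claw": 1,"x": 0,"y": 0,"z": 0,"turn": 0},{"claw": 1,"x": 0,"y": 0,"z": 0,"turn": 0}]'

```text
time: 18.92
tool_pos: [0.5106, -0.0402, 0.0549]
tcp_rot: [3.141, -0.079, 0.001]
wrist_force: [0.1, 0.6, 0.1]
width: -0.003
```

>>> jog_arm --plan '[{"claw": 1,"x": 0,"y": -0.001,"z": 0,"turn": 0},{"claw": 1,"x": 0,"y": -0.001,"z": 0,"turn": 0},{"claw": 1,"x": 0,"y": -0.001,"z": 0,"turn": 0},{"claw": 1,"x": 0,"y": 0,"z": 0,"turn": 0},{"claw": 1,"x": 0,"y": 0,"z": 0,"turn": 0}]'

```text
time: 19.55
tool_pos: [0.5105, -0.037, 0.0544]
tcp_rot: [-3.141, 0.079, 0.0]
wrist_force: [-0.1, -0.1, 0.8]
width: 0.001
```

>>> jog_arm --plan '[{"claw": 1,"x": 0,"y": -0.001,"z": 0,"turn": 0},{"claw": 1,"x": 0,"y": -0.001,"z": 0,"turn": 0},{"claw": 1,"x": 0,"y": -0.001,"z": 0,"turn": 0},{"claw": 1,"x": 0,"y": 0,"z": 0,"turn": 0}]'

```text
time: 20.05
tool_pos: [0.5107, -0.034, 0.0545]
tcp_rot: [-3.141, 0.078, -0.0]
wrist_force: [0.2, 0.1, 0.3]
width: 0.002
```

>>> jog_arm --plan '[{"claw": 1,"x": 0,"y": -0.001,"z": 0,"turn": 0},{"claw": 1,"x": 0,"y": -0.001,"z": 0,"turn": 0},{"claw": 1,"x": 0,"y": 0,"z": 0,"turn": 0}]'

```text
time: 20.42
tool_pos: [0.5108, -0.032, 0.0545]
tcp_rot: [-3.141, 0.078, -0.0]
wrist_force: [-1.3, -0.7, 0.1]
width: 0.001
```

>>> jog_arm --plan '[{"claw": 1,"x": 0,"y": -0.001,"z": 0,"turn": 0},{"claw": 1,"x": 0,"y": 0,"z": 0,"turn": 0}]'

```text
time: 20.68
tool_pos: [0.5108, -0.031, 0.0545]
tcp_rot: [3.141, -0.078, 0.0]
wrist_force: [-0.1, -0.7, 0.1]
width: -0.0
```

>>> jog_arm --plan '[{"claw": 1,"x": 0,"y": -0.001,"z": 0,"turn": 0},{"claw": 1,"x": 0,"y": -0.001,"z": 0,"turn": 0},{"claw": 1,"x": 0,"y": 0,"z": 0,"turn": 0}]'

```text
time: 21.05
tool_pos: [0.5109, -0.029, 0.0545]
tcp_rot: [-3.141, 0.078, 0.0]
wrist_force: [0.4, 1.1, 0.6]
width: 0.001
```

>>> jog_arm --plan '[{"claw": 1,"x": 0,"y": -0.001,"z": 0,"turn": 0},{"claw": 1,"x": 0,"y": 0,"z": 0,"turn": 0}]'

```text
time: 21.3
tool_pos: [0.511, -0.028, 0.0545]
tcp_rot: [3.141, -0.078, 0.0]
wrist_force: [0.1, -0.1, 0.4]
width: -0.003
```

>>> jog_arm --plan '[{"claw": 1,"x": 0,"y": -0.0007,"z": 0,"turn": 0},{"claw": 1,"x": 0,"y": 0,"z": 0,"turn": 0}]'

```text
time: 21.55
tool_pos: [0.511, -0.0278, 0.0545]
tcp_rot: [3.14, -0.078, -0.0]
wrist_force: [-0.3, -3.6, -0.2]
width: 0.003
```

>>> jog_arm --plan '[{"claw": 1,"x": 0,"y": -0.0002,"z": 0,"turn": 0},{"claw": 1,"x": 0,"y": 0,"z": 0,"turn": 0},{"claw": 1,"x": 0,"y": 0,"z": 0,"turn": 0}]'

```text
time: 21.92
tool_pos: [0.511, -0.0277, 0.0545]
tcp_rot: [3.14, -0.078, 0.0]
wrist_force: [0.5, -5.4, 0.1]
width: 0.002
```

```bash
python3 -c "
from workcell import bot
s=bot.read_state();print(s['wrist_force'],s['tool_pos'])"
```

```text
[ 0.48444025 -5.41505902  0.0804611 ] [ 0.5110032  -0.0277332   0.05449542]
```

>>> jog_arm --plan '[{"claw": 1,"x": 0,"y": 0,"z": 0,"turn": 0},{"claw": 1,"x": 0,"y": 0,"z": 0,"turn": 0}]'

```text
time: 22.18
tool_pos: [0.511, -0.0277, 0.0545]
tcp_rot: [3.14, -0.078, -0.0]
wrist_force: [-1.0, -5.5, -0.3]
width: 0.001
```

>>> jog_arm --plan '[{"claw": 1,"x": 0,"y": 0.01,"z": 0,"turn": 0},{"claw": 1,"x": 0,"y": 0.015,"z": 0,"turn": 0},{"claw": 1,"x": 0.0195,"y": 0,"z": 0,"turn": 0},{"claw": 1,"x": 0.0195,"y": 0,"z": 0,"turn": 0},{"claw": 1,"x": 0,"y": 0,"z": 0,"turn": 0},{"claw": 1,"x": 0,"y": 0,"z": 0,"turn": 0}]'

```text
time: 22.92
tool_pos: [0.5477, -0.0543, 0.0541]
tcp_rot: [-3.14, 0.079, 0.002]
wrist_force: [-0.5, -1.1, -0.4]
width: -0.001
```

Near parallel stood 5.5 N for about 0.6 s with no movement. Now the far one.

>>> jog_arm --plan '[{"claw": 1,"x": 0.0015,"y": -0.006,"z": 0,"turn": 0},{"claw": 1,"x": 0,"y": -0.005,"z": 0,"turn": 0},{"claw": 1,"x": 0,"y": -0.003,"z": 0,"turn": 0},{"claw": 1,"x": 0,"y": -0.001,"z": 0,"turn": 0},{"claw": 1,"x": 0,"y": 0,"z": 0,"turn": 0},{"claw": 1,"x": 0,"y": 0,"z": 0,"turn": 0}]'

```text
time: 23.68
tool_pos: [0.551, -0.0393, 0.0545]
tcp_rot: [3.141, -0.079, 0.0]
wrist_force: [0.6, -0.5, 0.2]
width: -0.005
```

>>> jog_arm --plan '[{"claw": 1,"x": 0,"y": -0.001,"z": 0,"turn": 0},{"claw": 1,"x": 0,"y": -0.001,"z": 0,"turn": 0},{"claw": 1,"x": 0,"y": 0,"z": 0,"turn": 0}]'

```text
time: 24.05
tool_pos: [0.5511, -0.0372, 0.0545]
tcp_rot: [3.141, -0.078, -0.0]
wrist_force: [-0.6, -0.7, 0.5]
width: -0.0
```

>>> jog_arm --plan '[{"claw": 1,"x": 0,"y": -0.0007,"z": 0,"turn": 0},{"claw": 1,"x": 0,"y": 0,"z": 0,"turn": 0}]'

```text
time: 24.3
tool_pos: [0.5511, -0.0365, 0.0545]
tcp_rot: [3.141, -0.079, 0.0]
wrist_force: [-0.3, -0.2, -1.5]
width: -0.006
```

>>> jog_arm --plan '[{"claw": 1,"x": 0,"y": -0.0006,"z": 0,"turn": 0},{"claw": 1,"x": 0,"y": 0,"z": 0,"turn": 0}]'

```text
time: 24.55
tool_pos: [0.5511, -0.0359, 0.0545]
tcp_rot: [-3.141, 0.079, -0.0]
wrist_force: [0.3, -0.0, 0.2]
width: -0.001
```

>>> jog_arm --plan '[{"claw": 1,"x": 0,"y": -0.0006,"z": 0,"turn": 0},{"claw": 1,"x": 0,"y": 0,"z": 0,"turn": 0}]'

```text
time: 24.8
tool_pos: [0.5512, -0.0353, 0.0545]
tcp_rot: [3.14, -0.078, 0.0]
wrist_force: [0.1, -0.9, 0.2]
width: 0.002
```

>>> jog_arm --plan '[{"claw": 1,"x": 0,"y": -0.0005,"z": 0,"turn": 0},{"claw": 1,"x": 0,"y": 0,"z": 0,"turn": 0}]'

```text
time: 25.05
tool_pos: [0.5512, -0.0352, 0.0545]
tcp_rot: [3.14, -0.078, -0.0]
wrist_force: [-0.2, -2.2, 0.6]
width: -0.0
```

>>> jog_arm --plan '[{"claw": 1,"x": 0,"y": -0.0005,"z": 0,"turn": 0},{"claw": 1,"x": 0,"y": 0,"z": 0,"turn": 0}]'

```text
time: 25.3
tool_pos: [0.5512, -0.0351, 0.0545]
tcp_rot: [3.139, -0.078, 0.0]
wrist_force: [-0.7, -4.9, 0.2]
width: 0.0
```

>>> jog_arm --plan '[{"claw": 1,"x": 0,"y": -0.0001,"z": 0,"turn": 0},{"claw": 1,"x": 0,"y": 0,"z": 0,"turn": 0},{"claw": 1,"x": 0,"y": 0,"z": 0,"turn": 0}]'

```text
time: 25.68
tool_pos: [0.5512, -0.035, 0.0545]
tcp_rot: [3.139, -0.078, -0.0]
wrist_force: [-1.3, -5.1, -1.0]
width: -0.0
```

>>> jog_arm --plan '[{"claw": 1,"x": 0,"y": 0,"z": 0,"turn": 0},{"claw": 1,"x": 0,"y": 0,"z": 0,"turn": 0}]'

```text
time: 25.92
tool_pos: [0.5512, -0.0351, 0.0545]
tcp_rot: [3.139, -0.078, 0.0]
wrist_force: [-0.6, -4.7, -0.8]
width: -0.001
```

>>> jog_arm --plan '[{"claw": 1,"x": 0,"y": 0.01,"z": 0,"turn": 0},{"claw": 1,"x": 0,"y": 0.03,"z": 0,"turn": 0},{"claw": 1,"x": 0,"y": 0,"z": -0.06,"turn": 0},{"claw": 1,"x": 0,"y": 0,"z": -0.06,"turn": 0},{"claw": 1,"x": 0,"y": 0.06,"z": -0.05,"turn": 0},{"claw": 1,"x": 0,"y": 0.06,"z": 0,"turn": 0},{"claw": 1,"x": 0,"y": 0.06,"z": 0,"turn": 0},{"claw": 1,"x": 0,"y": 0.06,"z": 0,"turn": 0},{"claw": 1,"x": 0,"y": 0,"z": 0,"turn": 0},{"claw": 1,"x": 0,"y": 0,"z": 0,"turn": 0}]'

```text
time: 27.18
tool_pos: [0.5375, -0.3016, 0.2141]
tcp_rot: [-3.139, 0.08, 0.001]
wrist_force: [0.5, 0.3, 0.0]
width: 0.002
```

Run:
```python
from workcell import bot
import cv2,numpy as np
o=[]
for n,(r,c) in {"top":(140,250),"scene":(135,290)}.items():
    im=bot.read_camera(n)[:,:,::-1];cv2.imwrite(f"pics/{n}3.png",im)
    o.append(cv2.resize(im[r:r+120,c:c+110],None,fx=3.6,fy=3.6,interpolation=cv2.INTER_CUBIC))
cv2.imwrite("pics/c3.png",np.hstack(o)); s=bot.read_state();print(s["tool_pos"],s["wrist_force"])
```

```text
[ 0.5378486  -0.30050271  0.21424924] [-0.04002713 -0.79936739 -0.06699029]
```

View pics/c3.png

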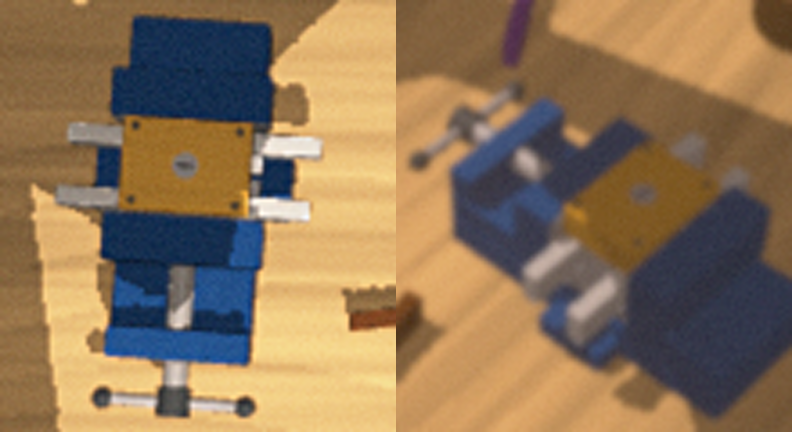

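Both parallels are where they started: right ends at top crop (310,209) and (321,148), left ends at (55,195) and (69,133). The lock body is flat and the arm is clear, so I'm handing it in.

```bash
python3 -c "
from workcell import bot
print(bot.finish_job())"
```

```text
the job is handed in; nothing more can be done
None
```

The lock body is seated and pinching both parallels, and each parallel stood still when I leaned about 5 N on its end. The job was handed in at about 27 s, well inside the 58 s limit.

- **Seating:** I pressed with closed fingertips over the near side (17 N), the far side (21 N), the near side again (21 N), then the middle (25 N). The highest push I read was 25 N. All three spots ended at the same height, 90.7–90.9 mm. The near-side and middle pushes also had up to about 11 N sideways across the vise.
- **Proof, with the lock body let go:** The near parallel held a 5.4–5.5 N lean on its end for about 0.6 s. The far parallel held 4.7–5.1 N for about 0.6 s. Readings scatter by about 0.7 N. The tool moved 0.1 mm or less while leaning, as expected from the arm's own give.
- **Final view:** All four visible bar ends are where they were at the start, within a pixel (about 2 mm). The lock body looks flat. The arm is clear, about 0.36 m from the vise, and the wrist force reads about zero. The arm went near nothing but the vise. I did not compare the tape roll, jar or screwdriver in a final picture.

No check failed. My camera estimate of the starting tilt was too coarse to rely on, so I judged the seating by force and contact height.

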